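Turn the award block face up and centre it on its plinth

ROBOT

A 6-joint arm with a two-finger parallel gripper is mounted at the origin on the work surface. World frame = base frame: x ahead of the robot, y to its left, z up, the work surface at z = 0. Lengths are in m, angles in rad, forces in N, time in s.
With the tool pointing down it reaches from about 0.35 to 0.975 m from the base axis. Payload 4.9 kg.
Tool frame: the origin (TCP) lies on the centre line of the jaws, within the pads' length; the fingertips stand manip.tip_reach ahead of it and the grasp point (between the pads) is the TCP (manip.tip_reach is the distance from the TCP to the fingertips, in m); z points along the fingers, y is the line along which they close (so a half turn about z gives the same grasp; the last joint's range is limited). The gripper opens to 85 mm and grips with 20 to 120 N. Pads are 22 mm wide; open, the fingers measure 114 mm over their backs; the gripper's body (76 mm by 85 mm) begins 54 mm behind the grasp point. The pads swing forward as they close: fully open they stand 13 mm farther back than shut.
Start: joints at [1.152, 0.053, 1.613, -0, 1.476, -0.119], TCP at [0.185, 0.597, 0.25] pointing down, gripper open.
Joint ranges: [-3.01, 3.01], [-1.01, 2.22], [0.06, 2.58], [-1.02, 4.17], [0.09, 2.62], [-3.14, 3.14]. Speed limits (rad/s): [2.57, 2.57, 3.14, 3.14, 3.14, 3.14].

INTERFACE

Orientations are given as a unit quaternion [w, x, y, z].
In Python, from plant import manip gives the robot as it stands. The module is installed in compiled form; this text tells all that it offers.
- The arm moves only by the tool move_arm, never from a script. Its argument "rows" is a list of rows, each a list of 7 numbers: the shift along the tool's x, y, z in cm, then the turn, a rotation vector about the tool's x, y, z in degrees, then the opening, from -1 (shut) to 1 (fully open). In form: [[tx, ty, tz, ax, ay, az, jaw], ...]. A call has 1 to 20 rows; each row shifts and turns the commanded pose from where the row before left it, along the tool's axes as they then stand; what a row does not reach is not made up. A row lasts 1/12 s, in which the tool goes at most 41.7 mm and 7.16 degrees, less where a joint would pass 70% of its speed; a pose out of reach is approached as far as the arm can. A call is refused whole if a number of a shift passes 4.17 or a number of a turn 7.16, either way. A call with a gripper value outside its range is refused whole. The fingers move at their own pace and stop on an object; the grip force is fixed at half the most. Time passes only in rows, so rows that do not move let the fingers close. It gives the time, the measured TCP pose, the force, the opening and the grip force at its end, in the units of the state.
- manip.state(): the state, without advancing time (a new reading comes with each control period).
- manip.grab_frame(name): name is "side" or "top"; returns a dict with "img" (384x512x3 uint8, blue, green, red), "mtx" (3x3 intrinsics, pixels), "R" (3x3) and "t" (3): a world point X has camera coordinates R X + t. Camera axes: x right, y down, z forward; pixel columns grow to the right and rows downward; lengths in m; the calibration is good to about 2 mm. A picture is of the moment at which its call begins. There is no depth.
- manip.job_done(): hands the job in; it is judged then, once.
The state is a dict: "time": time; "joint_pos": joint angles; "joint_vel": joint speeds; "joint_efforts": joint torques, N m; "tool_pos": TCP position; "tool_rot": TCP orientation; "contact_force": force on the tool from outside, world axes, zero at the start; "ft_torque": the same for the moment, N m; "gripper_width": opening from 0.0 (shut) to 1.0 (fully open); "grasp_force": force on a finger pad.
Only numpy, scipy, OpenCV 4.12 (cv2) and the standard library are available. Lean on these libraries where they do the work, as an engineer would, in place of code of your own. Each camera call takes 0.05 s, during which the arm holds its last target. There are 200 camera calls.

TASK

The square wooden award block is lying with its brass medallion face down on the desk. Turn it over so that the medallion faces up and set it on the marble top of the little plinth, centred and square to it so that no edge hangs over, without dropping it from a height. Leave the plinth, mug, notebook and paperweight where they are, and finish with the block resting there on its own.

Things in the scene. Friction and masses are not known exactly. Their poses are not given: they have to be found in the camera images.
- plaque: Loose dark walnut slab, 60 x 60 x 22 mm, about 0.12 kg. Origin at its centre; x, y along the square's sides, z out of the face with the flush round brass medallion (48 mm); the other face has green felt. Starts flat, medallion down (z down, origin 11 mm up), any yaw, to one side of the robot's centre line. Stands steadily on any 22 mm edge (origin 30 mm up).
- plaque_corner0 (a point): Corner of the square at +30 mm x, +30 mm y in the block's frame, at mid thickness; axes as the block's.
- plaque_corner1 (a point): Corner at +30 mm x, -30 mm y in the block's frame, at mid thickness.
- plaque_corner2 (a point): Corner at -30 mm x, -30 mm y in the block's frame, at mid thickness.
- plaque_corner3 (a point): Corner at -30 mm x, +30 mm y in the block's frame, at mid thickness.
- plinth: Loose display plinth, 0.75 kg: a pale marble column, 74 x 74 mm with a flat top 40 mm above the desk, on a brass foot 90 x 90 x 10 mm. Stands on the desk on the other side of the robot's centre line from the block. Origin at the centre of its underside, z up, x and y axes parallel to its sides.
- plinth_top (a point): Centre of the plinth's marble top face, 40 mm above its underside; axes as the plinth's (x and y parallel to the 74 mm sides, z up).
- mug: Bystander: blue ceramic mug, 76 mm across, 80 mm tall, handle at its +y side. Origin at the centre of its underside.
- notebook: Bystander: closed dark red notebook lying flat, 150 (x) x 210 (y) x 18 mm, beyond the work. Origin at the centre of its underside.
- paperweight: Bystander: round amber glass paperweight, 56 mm across, 31 mm tall, near the robot. Origin at the centre of its underside.

How it is judged:
By the outcome, as a careful person would: the job done as asked, in the order asked, and still so for the second after the job is handed in, with the robot touching nothing.
It also fails if it takes over 61 s, if anything falls off the work surface, if the arm or the gripper's body presses on something with over 40 N, if the wrist force passes 120 N, or if a joint passes its speed limit or range.

## Working session

There is one attempt and no reset: what is moved stays moved. The work goes in short steps, Python scripts to look and compute and a tool call to move; the robot and the scene stay as the last step left them, time stands still between calls to the robot, and variables do not carry over. Pictures are saved under pics/ and viewed, at most 10 in all, crops included, and the job is handed in when it is done.

Besides the shell and the picture viewer there is one more tool, called after "Call:" as name(argument=value, ...) on one line, values as JSON. move_arm: Moves the arm, as the interface text tells. Its arguments: {"type":"object","properties":{"rows":{"type":"array","items":{"type":"array","items":{"type":"number"}}}},"required":["rows"]}

```bash
mkdir -p pics; python3 - <<'E'
from plant import manip
import cv2,numpy as np
print(manip.tip_reach, manip.state())
for n in("side","top"):
    f=manip.grab_frame(n); cv2.imwrite(f"pics/{n}0.png",f["img"]); np.savez(f"{n}0.npz",**f)
    print(n,f["mtx"].round(1).tolist(),f["R"].round(3).tolist(),f["t"].round(3).tolist(), (-f["R"].T@f["t"]).round(3))
E
```

```text
0.019 {'time': 0.0, 'joint_pos': array([ 1.15201927e+00,  5.33906909e-02,  1.61429151e+00,  3.16867278e-06,
        1.47598625e+00, -1.19002977e-01]), 'joint_vel': array([-1.18306299e-03, -9.33366230e-04,  1.13926182e-04,  5.93135363e-04,
       -3.97035154e-05,  5.68299564e-04]), 'joint_efforts': array([ 5.19209025e-04, -3.93695140e+01, -3.70168376e+01, -1.05462527e-04,
        7.18493204e-03, -1.43769881e-06]), 'tool_pos': array([0.18432862, 0.59659394, 0.24904348]), 'tool_rot': array([-2.77250931e-04,  1.49326507e-01,  9.88787397e-01, -1.00018720e-03]), 'contact_force': array([0.0156549 , 0.03707808, 0.23961585]), 'ft_torque': array([ 0.02438614, -0.02859588, -0.01796635]), 'grasp_force': 0.0, 'gripper_width': 0.9988019864285183}
side [[394.9, 0.0, 255.6], [0.0, 394.9, 195.2], [0.0, 0.0, 1.0]] [[0.911, -0.412, 0.003], [-0.32, -0.712, -0.625], [0.26, 0.568, -0.781]] [-0.561, 0.169, 0.843] [ 0.346 -0.59   0.766]
top [[430.1, 0.0, 253.6], [0.0, 430.1, 193.6], [0.0, 0.0, 1.0]] [[-0.025, -0.999, 0.02], [-0.988, 0.022, -0.153], [0.153, -0.024, -0.988]] [-0.064, 0.561, 0.949] [ 0.407 -0.053  1.025]
```

View pics/top0.png

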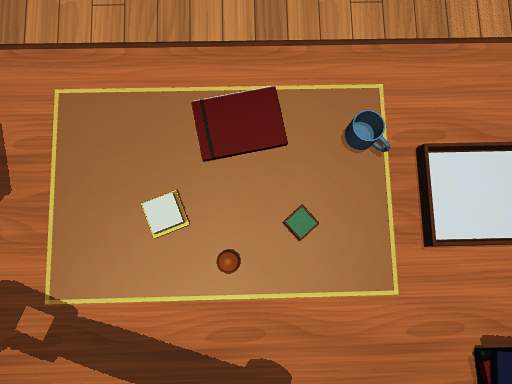

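View pics/side0.png

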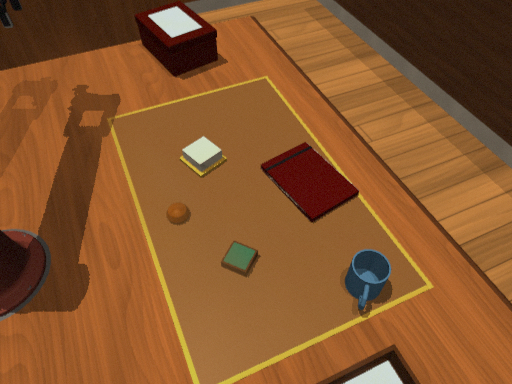

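The top view shows the green felt block at about (301,222), the plinth at (164,212), the paperweight at (228,261), the mug at (366,130) and the notebook at (240,123). The side view shows the block at (240,257) and the plinth at (203,153). The arm does not hide any of them.

```bash
cat > h.py <<'E'
import cv2,numpy as np
from scipy.spatial.transform import Rotation as Ro
def ray(f,uv,z):
    uv=np.asarray(uv,float).reshape(-1,2); c=-f["R"].T@f["t"]
    d=(np.c_[uv,np.ones(len(uv))]@np.linalg.inv(f["mtx"]).T)@f["R"]
    return c+d*((z-c[2])/d[:,2])[:,None]
def blob(m,near=None):
    cs=[c for c in cv2.findContours(m.astype(np.uint8),cv2.RETR_EXTERNAL,cv2.CHAIN_APPROX_NONE)[0] if cv2.contourArea(c)>60]
    if near is None: return max(cs,key=cv2.contourArea)
    return min(cs,key=lambda c:np.linalg.norm(c.mean((0,1))-near))
def rect(f,c,z):
    p=ray(f,c,z)[:,:2]; r=cv2.minAreaRect((p*1000).astype(np.float32))
    return np.round(r[0],1),np.round(r[1],1),round(r[2],1)
def felt(img):
    b,g,r=[img[...,i].astype(int) for i in range(3)]
    return (g>r+12)&(g>b)
def white(img):
    return img.min(2)>130
E
python3 - <<'E'
from h import *
for n,nf,nw in(("side",(240,257),(203,150)),("top",(301,222),(163,213))):
    f=np.load(n+"0.npz"); im=f["img"]
    print(n,"felt",rect(f,blob(felt(im),nf),.022),"top",rect(f,blob(white(im),nw),.04))
    hsv=cv2.cvtColor(im,cv2.COLOR_BGR2HSV)
    print(im[nw[1],nw[0]],im[nf[1],nf[0]])
E
```

```text
side felt (array([ 492.8, -185.2]), array([50.7, 51.4]), 41.0) top (array([521.3, 134.2]), array([73.4, 72.9]), 20.6)
[191 220 208] [ 79 117  83]
top felt (array([ 492.4, -186.6]), array([51.9, 51.6]), 40.6) top (array([522.3, 134. ]), array([74.2, 72.5]), 20.3)
[205 217 208] [ 81 122  66]
```

```bash
cat >> h.py <<'E'
def tool(yaw,tilt,s=1):
    a,t=np.radians([yaw,tilt]); d=np.array([np.cos(a),np.sin(a),0]); z=d*np.sin(t)-np.array([0,0,1])*np.cos(t)
    y=s*np.array([-np.sin(a),np.cos(a),0]); return np.c_[np.cross(y,z),y,z]
def go(pos,R=None):
    """shift first (in present tool axes, cm), then turn (deg)"""
    from plant import manip
    s=manip.state(); R0=Ro.from_quat(s["tool_rot"],scalar_first=True).as_matrix()
    p=s["tool_pos"]; R=R0 if R is None else R
    rv=np.degrees(Ro.from_matrix(R0.T@R).as_rotvec()); sh=R0.T@(np.asarray(pos)-p)*100
    print("t",round(s["time"],2),"pos",p.round(4),"axes y",R0[:,1].round(3),"z",R0[:,2].round(3),"q",s["joint_pos"].round(2))
    print("shift cm",sh.round(2),"rows>=",np.ceil(np.linalg.norm(sh)/4),"| turn deg",rv.round(2),"rows>=",np.ceil(np.linalg.norm(rv)/7.1),"| after-turn shift",(R.T@(np.asarray(pos)-p)*100).round(2))
    return R
E
python3 - <<'E'
from h import *
for s in(1,-1): go([.49,-.186,.25],tool(-49.2,-30,s))
for s in(1,-1): go([.49,-.186,.25],tool(-20.7,0,s))
E
```

```text
t 0.1 pos [0.1844 0.5967 0.2492] axes y [ 0.295  0.955 -0.002] z [-0.001 -0.002 -1.   ] q [ 1.15  0.05  1.61 -0.    1.48 -0.12]
shift cm [-5.231e+01 -6.575e+01  3.000e-02] rows>= 22.0 | turn deg [-8.48 29.23 31.26] rows>= 7.0 | after-turn shift [-68.56 -28.   -39.68]
t 0.1 pos [0.1844 0.5967 0.2492] axes y [ 0.295  0.955 -0.002] z [-0.001 -0.002 -1.   ] q [ 1.15  0.05  1.61 -0.    1.48 -0.12]
shift cm [-5.231e+01 -6.575e+01  3.000e-02] rows>= 22.0 | turn deg [ -38.51  -11.18 -143.63] rows>= 22.0 | after-turn shift [ 68.56  28.   -39.68]
t 0.1 pos [0.1844 0.5967 0.2492] axes y [ 0.295  0.955 -0.002] z [-0.001 -0.002 -1.   ] q [ 1.15  0.05  1.61 -0.    1.48 -0.12]
shift cm [-5.231e+01 -6.575e+01  3.000e-02] rows>= 22.0 | turn deg [-0.1  -0.01  3.53] rows>= 1.0 | after-turn shift [-56.26 -62.41  -0.08]
t 0.1 pos [0.1844 0.5967 0.2492] axes y [ 0.295  0.955 -0.002] z [-0.001 -0.002 -1.   ] q [ 1.15  0.05  1.61 -0.    1.48 -0.12]
shift cm [-5.231e+01 -6.575e+01  3.000e-02] rows>= 22.0 | turn deg [ 1.0000e-02 -1.6000e-01 -1.7647e+02] rows>= 25.0 | after-turn shift [56.26 62.41 -0.08]
```

Call:
move_arm(rows=[[-2, -2.5, 0, 0, 0, 0, 1], [-2, -2.5, 0, 0, 0, 0, 1], [-2, -2.5, 0, 0, 0, 0, 1], [-2, -2.5, 0, 0, 0, 0, 1], [-2, -2.5, 0, 0, 0, 0, 1], [-2, -2.5, 0, 0, 0, 0, 1], [-2, -2.5, 0, 0, 0, 0, 1], [-2, -2.5, 0, 0, 0, 0, 1], [-2, -2.5, 0, 0, 0, 0, 1], [-2, -2.5, 0, 0, 0, 0, 1], [-2, -2.5, 0, 0, 0, 0, 1], [-2, -2.5, 0, 0, 0, 0, 1], [-2, -2.5, 0, 0, 0, 0, 1], [-2, -2.5, 0, 0, 0, 0, 1], [-2, -2.5, 0, 0, 0, 0, 1], [-2, -2.5, 0, 0, 0, 0, 1], [-2, -2.5, 0, 0, 0, 0, 1], [-2, -2.5, 0, 0, 0, 0, 1], [-2, -2.5, 0, 0, 0, 0, 1], [-2, -2.5, 0, 0, 0, 0, 1]])

```text
time: 1.77
tool_pos: [0.4191, -0.0003, 0.2499]
tool_rot: [-0.0, 0.15, 0.989, 0.0]
contact_force: [1.0, 0.3, 0.7]
gripper_width: 0.996
grasp_force: 0.0
```

Call:
move_arm(rows=[[-2, -2.5, 0, 0, 0, 0, 1], [-2, -2.5, 0, 0, 0, 0, 1], [-2, -2.5, 0, 0, 0, 0, 1], [-2, -2.5, 0, 0, 0, 0, 1], [-2, -2.5, 0, 0, 0, 0, 1], [-2, -2.5, 0, 0, 0, 0, 1], [0, 0, 0, 0, 0, 0, 1], [0, 0, 0, 0, 0, 0, 1]])

```text
time: 2.43
tool_pos: [0.4892, -0.1784, 0.2494]
tool_rot: [-0.001, 0.15, 0.989, 0.0]
contact_force: [-0.4, 0.1, -1.1]
gripper_width: 1.003
grasp_force: 0.0
```

```bash
python3 - <<'E'
from h import *
go([.49,-.186,.25],tool(-49.2,-30))
go([.49,-.186,.25],tool(-20.7,60))
E
```

```text
t 2.43 pos [ 0.4892 -0.1784  0.2494] axes y [0.298 0.955 0.001] z [-0.002  0.001 -1.   ] q [-0.49 -0.2   1.85  0.    1.49 -1.76]
shift cm [-0.3  -0.7  -0.06] rows>= 1.0 | turn deg [-8.34 29.09 31.15] rows>= 7.0 | after-turn shift [-0.51 -0.43 -0.36]
t 2.43 pos [ 0.4892 -0.1784  0.2494] axes y [0.298 0.955 0.001] z [-0.002  0.001 -1.   ] q [-0.49 -0.2   1.85  0.    1.49 -1.76]
shift cm [-0.3  -0.7  -0.06] rows>= 1.0 | turn deg [  1.8  -60.1    3.06] rows>= 9.0 | after-turn shift [-0.22 -0.68  0.27]
```

Call:
move_arm(rows=[[0, 0, 0, 0, -6, 0, 1], [0, 0, 0, 0, -6, 0, 1], [0, 0, 0, 0, -6, 0, 1], [0, 0, 0, 0, -6, 0, 1], [0, 0, 0, 0, -6, 0, 1], [0, 0, 0, 0, -6, 0, 1], [0, 0, 0, 0, -6, 0, 1], [0, 0, 0, 0, -6, 0, 1], [0, 0, 0, 0, -6, 0, 1], [0, 0, 0, 0, -6, 0, 1], [0, 0, 0, 0, 0, 0, 1], [0, 0, 0, 0, 0, 0, 1]])

```text
time: 3.43
tool_pos: [0.4885, -0.1761, 0.248]
tool_rot: [0.493, 0.129, 0.857, -0.074]
contact_force: [0.0, 0.1, 0.2]
gripper_width: 0.999
grasp_force: 0.0
```

```bash
python3 - <<'E'
from h import *
go([.49,-.186,.06],tool(-20.7,60))
E
```

```text
t 3.43 pos [ 0.4885 -0.1761  0.248 ] axes y [0.294 0.956 0.001] z [ 0.826 -0.254 -0.503] q [-0.64 -0.83  2.48  0.59  0.55 -2.26]
shift cm [16.03 -0.93  9.84] rows>= 5.0 | turn deg [ 3.14 -0.23  1.74] rows>= 1.0 | after-turn shift [16.04 -0.87  9.82]
```

Call:
move_arm(rows=[[3.4, 0, 2, 0, 0, 0, 1], [3.4, 0, 2, 0, 0, 0, 1], [3.4, 0, 2, 0, 0, 0, 1], [3.4, 0, 2, 0, 0, 0, 1], [0, 0, 0, 0, 0, 0, 1], [0, 0, 0, 0, 0, 0, 1]])

```text
time: 3.93
tool_pos: [0.4939, -0.1756, 0.131]
tool_rot: [0.497, 0.125, 0.856, -0.069]
contact_force: [-0.7, -0.8, 0.5]
gripper_width: 1.002
grasp_force: 0.0
```

```bash
python3 - <<'E'
from h import *
go([.49,-.186,.09],tool(-20.7,60))
E
```

```text
t 3.93 pos [ 0.4939 -0.1756  0.131 ] axes y [0.284 0.959 0.006] z [ 0.833 -0.243 -0.497] q [-0.64 -0.56  2.56  1.2   0.33 -2.93]
shift cm [ 3.59 -1.14  1.96] rows>= 2.0 | turn deg [3.83 0.21 1.82] rows>= 1.0 | after-turn shift [ 3.55 -1.11  2.05]
```

```bash
cat > kin.py <<'E'
from h import *
from scipy.optimize import least_squares
Y=lambda a:Ro.from_euler('y',a).as_matrix(); Z=lambda a:Ro.from_euler('z',a).as_matrix()
def fk(q,k):
    a,b,h,L2,f,L3,L6,e=k
    R=Z(q[0]); p=R@[a,b,h]; R=R@Y(q[1]); p=p+R@[0,0,L2]; R=R@Y(q[2]); p=p+R@[f,0,L3]
    R=R@Z(q[3])@Y(q[4]); p=p+R@[0,0,L6]; return p,R@Z(q[5])
lo=np.array([-3.01,-1.01,.06,-1.02,.09,-3.14]); hi=np.array([3.01,2.22,2.58,4.17,2.62,3.14])
D=[([1.15201927,.05339069,1.61429151,0,1.47598625,-.119],[.18432862,.59659394,.24904348]),
([-.49,-.2,1.85,0,1.49,-1.76],[.4892,-.1784,.2494]),([-.64,-.83,2.48,.59,.55,-2.26],[.4885,-.1761,.248]),([-.64,-.56,2.56,1.2,.33,-2.93],[.4939,-.1756,.131])]
from plant import manip
s=manip.state(); D[3]=(s["joint_pos"],s["tool_pos"])
k0=np.array([0,.07,.3,.35,0,.35,.25,0]); W=[3,1,1,3]
fit=least_squares(lambda k:np.r_[np.concatenate([w*(fk(q,k)[0]-p) for (q,p),w in zip(D,W)]),.01*(k-k0)],k0)
K=fit.x
def ik(p,R,q0):
    best=None
    for i in range(6):
        r=least_squares(lambda q:np.r_[(fk(q,K)[0]-p)*10,Ro.from_matrix(fk(q,K)[1].T@R).as_rotvec()],np.clip(q0+np.random.default_rng(i).normal(0,.35,6)*(i>0),lo+.01,hi-.01),bounds=(lo,hi))
        if best is None or r.cost<best.cost-1e-6: best=r
    return best.x,best.cost
E
python3 - <<'E'
from kin import *
print(K.round(4)); print([(np.abs(fk(q,K)[0]-p)*1000).round(1) for q,p in D])
print(fk(D[3][0],K)[1].round(2), Ro.from_quat(s["tool_rot"],scalar_first=True).as_matrix().round(2))
E
```

```text
[0.004  0.0742 0.2304 0.4288 0.0918 0.6054 0.2601 0.    ]
[array([0. , 0.1, 0.5]), array([0.6, 1.3, 1.8]), array([1.2, 0.1, 2.2]), array([0.1, 0.1, 0. ])]
[[-0.28 -0.47  0.83]
 [-0.96  0.15 -0.24]
 [-0.01 -0.87 -0.5 ]] [[-0.47  0.28  0.83]
 [ 0.15  0.96 -0.24]
 [-0.87  0.01 -0.5 ]]
```

```bash
sed -i 's/return p,R@Z(q\[5\])/return p,R@Z(q[5]+np.pi\/2)/' kin.py; python3 - <<'E'
from kin import *
P=np.array([.522,.134,.062]); B=np.array([.4925,-.186,.03]); 
def show(n,p,yaw,t,s):
    q0=np.array([np.arctan2(p[1],p[0])-.14,-.3,2.2,.2,1.57-np.radians(t)*.8,-1.6 if s>0 else 1.5])
    q,c=ik(p,tool(yaw,t,s),q0); print(n,yaw,t,s,q.round(2),"%.5f"%c)
for s in(1,-1):
  for t in(35,45,60): show("P",P,20.5,t,s)
  for t in(-30,-45,-55): show("B",B,-49.2,t,s)
  for r in(.56,.64):
    for t in (-45,45,60): show("S%.2f"%r,np.array([r*np.cos(-.35),r*np.sin(-.35),.045]),-27,t,s)
E
```

```text
P 20.5 35 1 [ 0.02 -0.25  2.32  0.39  0.52 -2.2 ] 0.00000
P 20.5 45 1 [-0.01 -0.29  2.41  0.78  0.37 -2.59] 0.00000
P 20.5 60 1 [-0.03 -0.3   2.48  1.36  0.31 -3.14] 0.00712
B -49.2 -30 1 [-0.57  0.36  1.72  0.14  1.57 -1.32] 0.00000
B -49.2 -45 1 [-0.6   0.52  1.59  0.19  1.8  -1.34] 0.00000
B -49.2 -55 1 [-0.61  0.62  1.51  0.22  1.95 -1.34] 0.00000
S0.56 -27 -45 1 [-0.48  0.59  1.46 -0.01  1.88 -1.58] 0.00000
S0.56 -27 45 1 [-0.49 -0.18  2.36  0.07  0.17 -1.65] 0.00000
S0.56 -27 60 1 [-0.53 -0.18  2.42  1.54  0.09 -3.14] 0.01113
S0.64 -27 -45 1 [-0.47  0.75  1.22  0.    1.96 -1.57] 0.00000
S0.64 -27 45 1 [-0.46  0.03  2.17 -0.03  0.16 -1.53] 0.00000
S0.64 -27 60 1 [-0.5   0.02  2.22  1.55  0.09 -3.14] 0.01374
P 20.5 35 -1 [ 0.02 -0.25  2.32  0.39  0.52  0.95] 0.00000
P 20.5 45 -1 [-0.01 -0.29  2.41  0.78  0.37  0.55] 0.00000
P 20.5 60 -1 [-0.06 -0.26  2.51  1.87  0.38 -0.55] 0.00000
B -49.2 -30 -1 [-0.57  0.36  1.72  0.14  1.57  1.82] 0.00000
B -49.2 -45 -1 [-0.6   0.52  1.59  0.19  1.8   1.8 ] 0.00000
B -49.2 -55 -1 [-0.61  0.62  1.51  0.22  1.95  1.8 ] 0.00000
S0.56 -27 -45 -1 [-0.48  0.59  1.46 -0.01  1.88  1.56] 0.00000
S0.56 -27 45 -1 [-0.49 -0.18  2.36  0.07  0.17  1.49] 0.00000
S0.56 -27 60 -1 [-0.49 -0.13  2.45  3.07  0.23 -1.51] 0.00000
S0.64 -27 -45 -1 [-0.47  0.75  1.22  0.    1.96  1.57] 0.00000
S0.64 -27 45 -1 [-0.46  0.03  2.17 -0.03  0.16  1.61] 0.00000
S0.64 -27 60 -1 [-0.46  0.07  2.26  3.17  0.23 -1.59] 0.00000
```

Call:
move_arm(rows=[[-3.4, 0, -2, 0, 0, 0, 1], [-3.4, 0, -2, 0, 0, 0, 1], [0, 0, 0, 0, 7, 0, 1], [0, 0, 0, 0, 7, 0, 1], [0, 0, 0, 0, 7, 0, 1], [0, 0, 0, 0, 7, 0, 1], [0, 0, 0, 0, 7, 0, 1], [0, 0, 0, 0, 7, 0, 1], [0, 0, 0, 0, 7, 0, 1], [0, 0, 0, 0, 7, 0, 1], [0, 0, 0, 0, 7, 0, 1], [0, 0, 0, 0, 7, 0, 1], [0, 0, 0, 0, 7, 0, 1], [0, 0, 0, 0, 7, 0, 1], [0, 0, 0, 0, 7, 0, 1], [0, 0, 0, 0, 7, 0, 1], [0, 0, 0, 0, 0, 0, 1], [0, 0, 0, 0, 0, 0, 1]])

```text
time: 5.43
tool_pos: [0.4969, -0.174, 0.1858]
tool_rot: [-0.289, 0.13, 0.947, 0.042]
contact_force: [0.3, 0.1, -0.0]
gripper_width: 1.001
grasp_force: 0.0
```

```bash
python3 - <<'E'
from h import *
R=tool(-49.2,-45); G=np.array([.5036,-.1989,.026])
go(G-.08*R[:,2],R)
f=np.load("top0.npz"); print(ray(f,[[366,130],[228,261]],.04))
E
```

```text
t 5.43 pos [ 0.4969 -0.174   0.1858] axes y [0.271 0.963 0.005] z [-0.537  0.156 -0.829] q [-0.44  0.25  1.59 -0.09  1.9  -1.74]
shift cm [-10.77  -5.39   5.15] rows>= 4.0 | turn deg [-21.11  10.58  26.04] rows>= 5.0 | after-turn shift [-12.94  -1.12   1.66]
[[ 0.70725079 -0.34885062  0.04      ]
 [ 0.40688571 -0.01516165  0.04      ]]
```

Call:
move_arm(rows=[[0, 0, 0, -4.2, 2.1, 5.2, 1], [0, 0, 0, -4.2, 2.1, 5.2, 1], [0, 0, 0, -4.2, 2.1, 5.2, 1], [0, 0, 0, -4.2, 2.1, 5.2, 1], [0, 0, 0, -4.2, 2.1, 5.2, 1], [-3.2, -0.3, 0.4, 0, 0, 0, 1], [-3.2, -0.3, 0.4, 0, 0, 0, 1], [-3.2, -0.3, 0.4, 0, 0, 0, 1], [-3.2, -0.3, 0.4, 0, 0, 0, 1], [0, 0, 0, 0, 0, 0, 1], [0, 0, 0, 0, 0, 0, 1]])

```text
time: 6.35
tool_pos: [0.5379, -0.2405, 0.0834]
tool_rot: [-0.349, 0.384, 0.84, 0.16]
contact_force: [0.2, 0.3, 0.2]
gripper_width: 0.999
grasp_force: 0.0
```

```bash
python3 - <<'E'
from h import *
R=tool(-49.2,-45); G=np.array([.5036,-.1989,.026])
go(G-.08*R[:,2],R)
E
```

```text
t 6.35 pos [ 0.5379 -0.2405  0.0834] axes y [0.756 0.655 0.   ] z [-0.464  0.536 -0.705] q [-0.62  0.58  1.39  0.18  1.94 -1.34]
shift cm [-0.24  0.12 -0.13] rows>= 1.0 | turn deg [-0.06 -0.15  0.07] rows>= 1.0 | after-turn shift [-0.24  0.12 -0.13]
```

Call:
move_arm(rows=[[-0.24, 0.12, -0.1, 0, 0, 0, 1], [0, 0, 2, 0, 0, 0, 1], [0, 0, 2, 0, 0, 0, 1], [0, 0, 2, 0, 0, 0, 1], [0, 0, 1, 0, 0, 0, 1], [0, 0, 1, 0, 0, 0, 1], [0, 0, 0, 0, 0, 0, 1], [0, 0, 0, 0, 0, 0, 1]])

```text
time: 7.02
tool_pos: [0.5042, -0.1981, 0.0265]
tool_rot: [-0.349, 0.382, 0.841, 0.16]
contact_force: [-0.3, 0.0, 0.1]
gripper_width: 0.999
grasp_force: 0.0
```

```bash
python3 - <<'E'
from h import *
from plant import manip
R=tool(-49.2,-45); G=np.array([.5036,-.1989,.026])
go(G,R)
f=manip.grab_frame("side"); cv2.imwrite("pics/g1.png",cv2.resize(f["img"][150:340,130:410],None,fx=2.5,fy=2.5))
E
```

```text
t 7.02 pos [ 0.5042 -0.1981  0.0265] axes y [0.755 0.656 0.003] z [-0.463  0.536 -0.705] q [-0.6   0.56  1.54  0.19  1.81 -1.35]
shift cm [-0.05 -0.1   0.02] rows>= 1.0 | turn deg [-0.03 -0.13  0.26] rows>= 1.0 | after-turn shift [-0.05 -0.1   0.02]
```

View pics/g1.png

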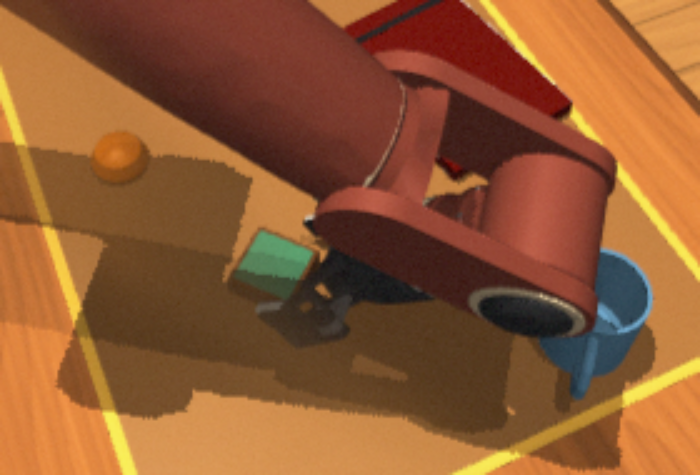

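The crop shows the fingers straddling the outer half of the block at about (280,265). The wrist is above the mug and clear of it, so I'll close the jaws.

Call:
move_arm(rows=[[0, -0.1, 0, 0, 0, 0, -1], [0, 0, 0, 0, 0, 0, -1], [0, 0, 0, 0, 0, 0, -1], [0, 0, 0, 0, 0, 0, -1], [0, 0, 0, 0, 0, 0, -1], [0, 0, 0, 0, 0, 0, -1]])

```text
time: 7.57
tool_pos: [0.5039, -0.1996, 0.0265]
tool_rot: [-0.348, 0.383, 0.841, 0.161]
contact_force: [1.4, -2.5, 5.1]
gripper_width: 0.682
grasp_force: 64.8
```

Call:
move_arm(rows=[[1, 0, -1, 0, 0, 0, -1], [2, 0, -2, 0, 0, 0, -1], [2.5, 0, -2.5, 0, 0, 0, -1], [2.5, 0, -2.5, 0, 0, 0, -1], [2, 0, -2, 0, 0, 0, -1], [0, 0, 0, 0, 0, 0, -1], [0, 0, 0, 0, 0, 0, -1]])

```text
time: 8.15
tool_pos: [0.5037, -0.1997, 0.1687]
tool_rot: [-0.347, 0.383, 0.841, 0.16]
contact_force: [0.2, -0.3, -2.4]
gripper_width: 0.678
grasp_force: 64.3
```

```bash
python3 - <<'E'
from h import *
from kin import ik
d=np.array([np.cos(np.radians(-17)),np.sin(np.radians(-17)),0]); S=np.array([.55,-.10,0])
T=S-.014*d+[0,0,.047]; R=tool(-17,45)
go(T+[0,0,.1],tool(-17,-45)); go(T+[0,0,.1],tool(-17,0)); print(T, R.T@[0,0,1])
for z in(0,.1):print(ik(T+[0,0,z],R,np.array([-.3,-.2,2.3,.1,.3,-1.6])))
E
```

```text
t 8.15 pos [ 0.5037 -0.1997  0.1687] axes y [0.755 0.656 0.004] z [-0.462  0.535 -0.707] q [-0.6   0.38  1.51  0.2   2.01 -1.31]
shift cm [2.46 9.28 5.57] rows>= 3.0 | turn deg [ 22.78   0.06 -22.48] rows>= 5.0 | after-turn shift [-1.61 10.89  1.46]
t 8.15 pos [ 0.5037 -0.1997  0.1687] axes y [0.755 0.656 0.004] z [-0.462  0.535 -0.707] q [-0.6   0.38  1.51  0.2   2.01 -1.31]
shift cm [2.46 9.28 5.57] rows>= 3.0 | turn deg [ 12.75 -43.74 -30.24] rows>= 8.0 | after-turn shift [-0.11 10.89  2.17]
[ 0.53661173 -0.0959068   0.047     ] [-0.70710678  0.         -0.70710678]
(array([-0.32209121, -0.20851771,  2.38445766,  0.0997083 ,  0.18129666,
       -1.68683303]), np.float64(6.616827995421835e-26))
(array([-0.32209121, -0.45338642,  2.35785138,  0.04108606,  0.45222239,
       -1.62570831]), np.float64(4.074875550934751e-29))
```

Call:
move_arm(rows=[[0.6, 2.3, 1.4, 0, 0, 0, -1], [0.6, 2.3, 1.4, 0, 0, 0, -1], [0.6, 2.3, 1.4, 0, 0, 0, -1], [0.6, 2.3, 1.4, 0, 0, 0, -1], [0, 0, 0, 4.55, 0, -4.5, -1], [0, 0, 0, 4.55, 0, -4.5, -1], [0, 0, 0, 4.55, 0, -4.5, -1], [0, 0, 0, 4.55, 0, -4.5, -1], [0, 0, 0, 4.55, 0, -4.5, -1]])

```text
time: 8.9
tool_pos: [0.5342, -0.0958, 0.1422]
tool_rot: [-0.382, 0.134, 0.913, 0.057]
contact_force: [0.6, 0.6, -1.6]
gripper_width: 0.684
grasp_force: 64.5
```

Call:
move_arm(rows=[[0, 0, 0, 0, -6, 0, -1], [0, 0, 0, 0, -6, 0, -1], [0, 0, 0, 0, -6, 0, -1], [0, 0, 0, 0, -6, 0, -1], [0, 0, 0, 0, -6, 0, -1], [0, 0, 0, 0, -6, 0, -1], [0, 0, 0, 0, -6, 0, -1], [0, 0, 0, 0, -6, 0, -1], [0, 0, 0, 0, -6, 0, -1], [0, 0, 0, 0, -6, 0, -1], [0, 0, 0, 0, -6, 0, -1], [0, 0, 0, 0, -6, 0, -1], [0, 0, 0, 0, -6, 0, -1], [0, 0, 0, 0, -6, 0, -1], [0, 0, 0, 0, -6, 0, -1], [0, 0, 0, 0, 0, 0, -1], [0, 0, 0, 0, 0, 0, -1]])

```text
time: 10.32
tool_pos: [0.5327, -0.0952, 0.1403]
tool_rot: [0.373, 0.137, 0.916, -0.055]
contact_force: [0.3, 0.7, -0.9]
gripper_width: 0.682
grasp_force: 64.5
```

```bash
python3 - <<'E'
from h import *
from plant import manip
go([.5366,-.0959,.147],tool(-17,45))
f=manip.grab_frame("side"); cv2.imwrite("pics/g2.png",cv2.resize(f["img"][120:310,110:390],None,fx=2.5,fy=2.5))
E
```

```text
t 10.32 pos [ 0.5327 -0.0952  0.1403] axes y [0.293 0.956 0.002] z [ 0.669 -0.203 -0.715] q [-0.32 -0.46  2.37  0.05  0.46 -1.63]
shift cm [-0.75  0.05 -0.21] rows>= 1.0 | turn deg [ 0.07 -0.67 -0.08] rows>= 1.0 | after-turn shift [-0.75  0.05 -0.2 ]
```

View pics/g2.png

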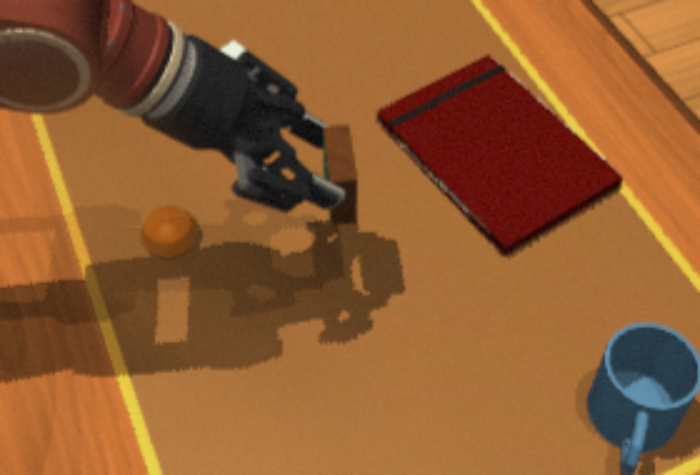

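Call:
move_arm(rows=[[0, 0, 0, 0, -0.7, 0, -1], [1.7, 0, 1.7, 0, 0, 0, -1], [1.7, 0, 1.7, 0, 0, 0, -1], [1.7, 0, 1.7, 0, 0, 0, -1], [0.7, 0, 0.7, 0, 0, 0, -1], [0.3, 0, 0.3, 0, 0, 0, -1], [0, 0, 0, 0, 0, 0, -1], [0, 0, 0, 0, 0, 0, -1], [0, 0, 0, 0, 0, 0, -1]])

```text
time: 11.12
tool_pos: [0.5377, -0.0968, 0.0605]
tool_rot: [0.384, 0.137, 0.911, -0.057]
contact_force: [0.4, 0.9, -0.5]
gripper_width: 0.686
grasp_force: 64.5
```

```bash
python3 - <<'E'
from h import *
go([.5366,-.0959,.0477],tool(-17,45))
E
```

```text
t 11.12 pos [ 0.5377 -0.0968  0.0605] axes y [0.293 0.956 0.002] z [ 0.685 -0.208 -0.698] q [-0.32 -0.26  2.4   0.1   0.21 -1.69]
shift cm [1.01 0.05 0.8 ] rows>= 1.0 | turn deg [ 0.05  0.71 -0.08] rows>= 1.0 | after-turn shift [1.   0.05 0.81]
```

Call:
move_arm(rows=[[0, 0, 0, 0, 0.7, 0, -1], [0.4, 0, 0.4, 0, 0, 0, -1], [0.3, 0, 0.3, 0, 0, 0, -1], [0.1, 0, 0.1, 0, 0, 0, -1], [0.05, 0, 0.05, 0, 0, 0, -1], [0, 0, 0, 0, 0, 0, -1], [0, 0, 0, 0, 0, 0, -1]])

```text
time: 11.7
tool_pos: [0.5376, -0.0967, 0.0483]
tool_rot: [0.379, 0.137, 0.913, -0.056]
contact_force: [-4.6, 1.4, 8.6]
gripper_width: 0.685
grasp_force: 65.4
```

```bash
python3 - <<'E'
from h import *
go([.5366,-.0959,.0477],tool(-17,45))
E
```

```text
t 11.7 pos [ 0.5376 -0.0967  0.0483] axes y [0.292 0.956 0.001] z [ 0.678 -0.206 -0.706] q [-0.32 -0.22  2.39  0.11  0.19 -1.69]
shift cm [ 0.13  0.04 -0.05] rows>= 1.0 | turn deg [ 0.05  0.09 -0.05] rows>= 1.0 | after-turn shift [ 0.13  0.04 -0.05]
```

Call:
move_arm(rows=[[0, 0, 0, 0, 0, 0, 1], [0, 0, 0, 0, 0, 0, 1], [0, 0, 0, 0, 0, 0, 1], [0, 0, 0, 0, 0, 0, 1], [0, 0, 0, 0, 0, 0, 1], [0, 0, -1, 0, 0, 0, 1], [0, 0, -2, 0, 0, 0, 1], [0, 0, -2, 0, 0, 0, 1], [0, 0, -3, 0, 0, 0, 1], [0, 0, -3, 0, 0, 0, 1], [0, 0, 0, 0, 0, 0, 1], [0, 0, 0, 0, 0, 0, 1]])

```text
time: 12.7
tool_pos: [0.4641, -0.0743, 0.128]
tool_rot: [0.382, 0.137, 0.912, -0.056]
contact_force: [-0.5, -0.3, -0.0]
gripper_width: 1.0
grasp_force: 0.0
```

```bash
python3 - <<'E'
from h import *
from plant import manip
go([.55,-.1,.2],tool(-17,-45))
o=[]
for n in("side","top"):
    f=manip.grab_frame(n); np.savez(n+"1.npz",**f)
    u=f["mtx"]@(f["R"]@[.55,-.1,.06]+f["t"]); u=u[:2]/u[2]; print(u.round())
    x,y=int(u[0])-60,int(u[1])-70; o.append(cv2.resize(f["img"][y:y+140,x:x+120],None,fx=3.3,fy=3.3)); print(x,y)
cv2.imwrite("pics/g3.png",np.hstack(o))
E
```

```text
t 12.7 pos [ 0.4641 -0.0743  0.128 ] axes y [0.293 0.956 0.001] z [ 0.681 -0.207 -0.702] q [-0.33 -0.75  2.57  0.05  0.54 -1.64]
shift cm [-11.42   0.07   1.33] rows>= 3.0 | turn deg [ 8.000e-02  9.041e+01 -1.000e-02] rows>= 13.0 | after-turn shift [ -1.25   0.06 -11.43]
[248. 207.]
187 137
[264. 196.]
204 126
```

View pics/g3.png

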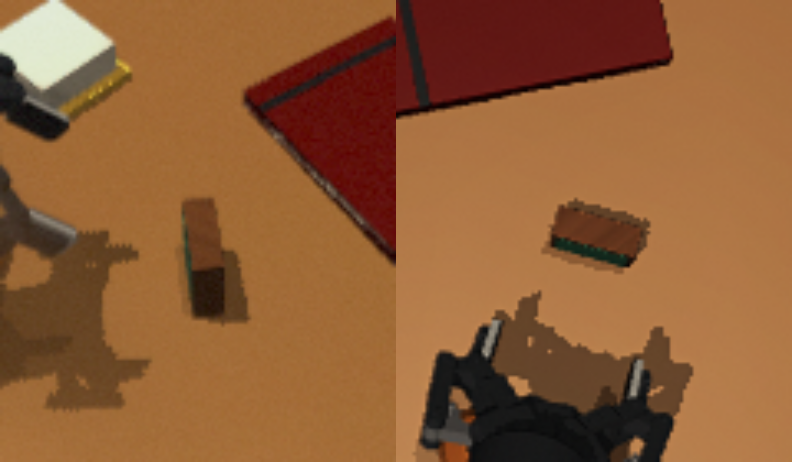

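The block is standing on its edge, at about (203,258) in the side crop and (600,235) in the top crop. The felt faces the robot and the medallion faces away, as planned. I'll check its pose against where the arm should have put it.

```bash
python3 - <<'E'
from h import *
f=np.load("top1.npz"); c=np.array([[562,205],[648,227],[635,253],[553,235]],float)
p=ray(f,np.c_[204+(c[:,0]-396)/3.3,126+c[:,1]/3.3],.06)[:,:2]
print("clicked",(p.mean(0)*1000).round(1),[round(1000*np.linalg.norm(p[i]-p[i-1]),1) for i in range(4)],[np.degrees(np.arctan2(*(p[i]-p[i-1])[::-1])).round(1) for i in range(4)])
im=f["img"].astype(int); m=np.zeros(im.shape[:2],bool); sl=(slice(182,206),slice(246,286))
s=im[sl]; print(s[10:16:5,8:36:3].tolist()); 
E
```

```text
clicked [ 551.2 -103.7] [np.float64(21.8), np.float64(61.1), np.float64(20.3), np.float64(57.6)] [np.float64(-17.9), np.float64(-105.8), np.float64(151.8), np.float64(76.2)]
[[[27, 49, 93], [31, 54, 101], [31, 56, 104], [29, 52, 97], [31, 56, 108], [25, 41, 65], [40, 67, 100], [40, 66, 97], [72, 123, 181], [71, 122, 179]], [[32, 59, 114], [31, 53, 102], [30, 54, 103], [31, 54, 103], [26, 48, 91], [28, 50, 94], [27, 50, 94], [31, 54, 100], [27, 44, 67], [72, 122, 179]]]
```

Call:
move_arm(rows=[[-3.3, 0, 0, 0, 0, 0, 1], [-3.3, 0, 0, 0, 0, 0, 1], [-3.3, 0, 0, 0, 0, 0, 1], [-3.3, 0, 0, 0, 0, 0, 1], [0, 0, 0, 0, 6, 0, 1], [0, 0, 0, 0, 6, 0, 1], [0, 0, 0, 0, 6, 0, 1], [0, 0, 0, 0, 6, 0, 1], [0, 0, 0, 0, 6, 0, 1], [0, 0, 0, 0, 6, 0, 1], [0, 0, 0, 0, 6, 0, 1], [0, 0, 0, 0, 6, 0, 1], [0, 0, 0, 0, 6, 0, 1], [0, 0, 0, 0, 6, 0, 1], [0, 0, 0, 0, 6, 0, 1], [0, 0, 0, 0, 6, 0, 1], [0, 0, 0, 0, 6, 0, 1], [0, 0, 0, 0, 6, 0, 1], [0, 0, 0, 0, 6, 0, 1], [0, 0, 0, 0, 0, 0, 1]])

```text
time: 14.47
tool_pos: [0.5523, -0.1018, 0.2072]
tool_rot: [-0.387, 0.136, 0.91, 0.059]
contact_force: [-0.7, -0.6, -2.1]
gripper_width: 0.999
grasp_force: 0.0
```

```bash
python3 - <<'E'
from h import *
go([.6245,-.1241,.1016],tool(-17,-45))
E
```

```text
t 14.47 pos [ 0.5523 -0.1018  0.2072] axes y [0.293 0.956 0.002] z [-0.689  0.212 -0.693] q [-0.31  0.42  1.39 -0.01  2.13 -1.59]
shift cm [-12.85  -0.04   1.87] rows>= 4.0 | turn deg [ 0.11 -1.1   0.05] rows>= 1.0 | after-turn shift [-12.81  -0.02   2.12]
```

Call:
move_arm(rows=[[0, 0, 0, 0, -0.9, 0, 1], [-3.2, 0, 0.5, 0, 0, 0, 1], [-3.2, 0, 0.5, 0, 0, 0, 1], [-3.2, 0, 0.5, 0, 0, 0, 1], [-3.2, 0, 0.5, 0, 0, 0, 1], [0, 0, 0, 0, 0, 0, 1], [0, 0, 0, 0, 0, 0, 1], [0, 0, 0, 0, 0, 0, 1]])

```text
time: 15.13
tool_pos: [0.6267, -0.124, 0.1135]
tool_rot: [-0.372, 0.137, 0.916, 0.056]
contact_force: [0.2, 0.7, 0.3]
gripper_width: 0.999
grasp_force: 0.0
```

```bash
python3 - <<'E'
from h import *
go([.6245,-.1241,.1016],tool(-17,-45))
go([.5637,-.1055,.038],tool(-17,-45))
E
```

```text
t 15.13 pos [ 0.6267 -0.124   0.1135] axes y [0.293 0.956 0.002] z [-0.666  0.205 -0.717] q [-0.31  0.66  1.21 -0.01  2.04 -1.58]
shift cm [-0.68 -0.08  1.  ] rows>= 1.0 | turn deg [0.07 0.79 0.06] rows>= 1.0 | after-turn shift [-0.7  -0.08  0.99]
t 15.13 pos [ 0.6267 -0.124   0.1135] axes y [0.293 0.956 0.002] z [-0.666  0.205 -0.717] q [-0.31  0.66  1.21 -0.01  2.04 -1.58]
shift cm [-0.56 -0.09  9.99] rows>= 3.0 | turn deg [0.07 0.79 0.06] rows>= 1.0 | after-turn shift [-0.7  -0.08  9.98]
```

Call:
move_arm(rows=[[0, 0, 0, 0, 0.8, 0, 1], [-0.7, -0.1, 0, 0, 0, 0, 1], [0, 0, 2, 0, 0, 0, 1], [0, 0, 2, 0, 0, 0, 1], [0, 0, 2, 0, 0, 0, 1], [0, 0, 2, 0, 0, 0, 1], [0, 0, 1, 0, 0, 0, 1], [0, 0, 0.5, 0, 0, 0, 1], [0, 0, 0, 0, 0, 0, 1], [0, 0, 0, 0, 0, 0, 1], [0, 0, 0, 0, 0, 0, 1]])

```text
time: 16.05
tool_pos: [0.5683, -0.1072, 0.0421]
tool_rot: [-0.378, 0.136, 0.914, 0.057]
contact_force: [-0.3, 0.5, -0.4]
gripper_width: 0.996
grasp_force: 0.0
```

```bash
python3 - <<'E'
from h import *
from plant import manip
go([.5637,-.1055,.038],tool(-17,-45))
f=manip.grab_frame("side"); cv2.imwrite("pics/g4.png",cv2.resize(f["img"][120:280,160:360],None,fx=3,fy=3))
E
```

```text
t 16.05 pos [ 0.5683 -0.1072  0.0421] axes y [0.293 0.956 0.002] z [-0.675  0.208 -0.708] q [-0.31  0.63  1.39 -0.01  1.9  -1.58]
shift cm [0.06 0.03 0.64] rows>= 1.0 | turn deg [0.08 0.11 0.05] rows>= 1.0 | after-turn shift [0.06 0.03 0.64]
```

View pics/g4.png

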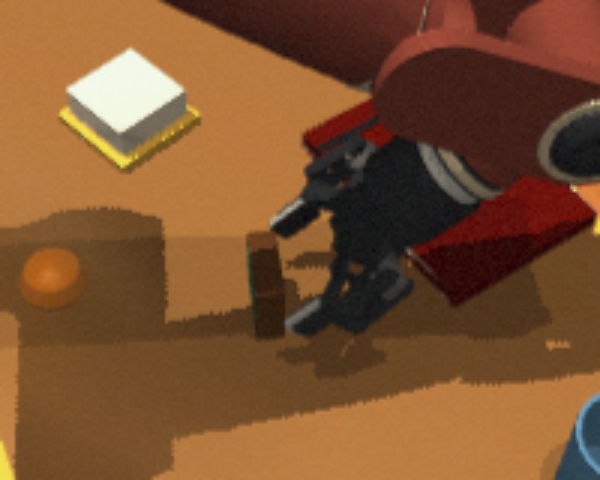

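Call:
move_arm(rows=[[0, 0, 0.4, 0, 0, 0, 1], [0, 0, 0.45, 0, 0, 0, 1], [0, 0, 0, 0, 0, 0, 1], [0, 0, 0, 0, 0, 0, 1], [0, 0, 0, 0, 0, 0, 1]])

```text
time: 16.52
tool_pos: [0.561, -0.1049, 0.0347]
tool_rot: [-0.379, 0.136, 0.913, 0.057]
contact_force: [-0.4, -0.1, 0.2]
gripper_width: 0.998
grasp_force: 0.0
```

```bash
python3 - <<'E'
from h import *
go([.5627,-.1052,.036],tool(-17,-45))
E
```

```text
t 16.52 pos [ 0.561  -0.1049  0.0347] axes y [0.293 0.956 0.002] z [-0.677  0.208 -0.706] q [-0.31  0.63  1.41 -0.01  1.88 -1.58]
shift cm [-0.03  0.02 -0.21] rows>= 1.0 | turn deg [ 0.08 -0.09  0.06] rows>= 1.0 | after-turn shift [-0.03  0.02 -0.21]
```

Call:
move_arm(rows=[[0, 0, -0.1, 0, 0, 0, 1], [0, 0, 0, 0, 0, 0, -1], [0, 0, 0, 0, 0, 0, -1], [0, 0, 0, 0, 0, 0, -1], [0, 0, 0, 0, 0, 0, -1], [0, 0, 0, 0, 0, 0, -1], [0, 0, 0, 0, 0, 0, -1]])

```text
time: 17.1
tool_pos: [0.5624, -0.1053, 0.0361]
tool_rot: [-0.378, 0.136, 0.914, 0.057]
contact_force: [3.1, -1.5, 3.3]
gripper_width: 0.688
grasp_force: 64.8
```

```bash
python3 - <<'E'
from h import *
go([.5627,-.1052,.036],tool(-17,-45))
E
```

```text
t 17.1 pos [ 0.5624 -0.1053  0.0361] axes y [0.293 0.956 0.002] z [-0.676  0.208 -0.707] q [-0.31  0.63  1.41 -0.01  1.89 -1.58]
shift cm [-0.02  0.02 -0.01] rows>= 1.0 | turn deg [0.08 0.01 0.05] rows>= 1.0 | after-turn shift [-0.02  0.02 -0.01]
```

Call:
move_arm(rows=[[1, 0, -1, 0, 0, 0, -1], [2, 0, -2, 0, 0, 0, -1], [2.5, 0, -2.5, 0, 0, 0, -1], [2.5, 0, -2.5, 0, 0, 0, -1], [2, 0, -2, 0, 0, 0, -1], [0, 0, 0, 0, 0, 0, -1], [0, 0, 0, 0, 0, 0, -1], [0, 0, 0, 0, 0, 0, -1]])

```text
time: 17.77
tool_pos: [0.5613, -0.1052, 0.1762]
tool_rot: [-0.379, 0.136, 0.913, 0.058]
contact_force: [-0.8, 0.9, -1.7]
gripper_width: 0.687
grasp_force: 64.4
```

```bash
python3 - <<'E'
from h import *
go([.5161,.1320,.17],tool(20.5,-45))
from kin import ik
q=np.array([0,-.4,2.3,.5,.5,-2.3])
for t in(0,20,35,45):
  for z in(.0617,.1,.17): print(t,z,ik(np.array([.5161,.132,z]),tool(20.5,t),q)[0].round(2))
E
```

```text
t 17.77 pos [ 0.5613 -0.1052  0.1762] axes y [0.293 0.956 0.002] z [-0.677  0.208 -0.705] q [-0.31  0.46  1.38 -0.01  2.08 -1.59]
shift cm [ 7.48 21.36  8.44] rows>= 7.0 | turn deg [ 26.62  -0.1  -26.43] rows>= 6.0 | after-turn shift [-3.32 23.8  -2.44]
0 0.0617 [ 0.11  0.04  1.96  0.    1.14 -1.82]
0 0.1 [ 0.11 -0.02  1.95  0.    1.21 -1.82]
0 0.17 [ 0.11 -0.1   1.9   0.    1.34 -1.82]
20 0.0617 [ 0.06 -0.15  2.18  0.14  0.78 -1.95]
20 0.1 [ 0.06 -0.22  2.16  0.13  0.87 -1.94]
20 0.17 [ 0.06 -0.32  2.11  0.12  1.02 -1.91]
35 0.0617 [ 0.02 -0.25  2.33  0.4   0.52 -2.21]
35 0.1 [ 0.02 -0.34  2.31  0.34  0.61 -2.14]
35 0.17 [ 0.02 -0.46  2.27  0.28  0.77 -2.06]
45 0.0617 [-0.02 -0.28  2.41  0.8   0.37 -2.61]
45 0.1 [-0.02 -0.39  2.41  0.63  0.45 -2.43]
45 0.17 [-0.02 -0.54  2.37  0.47  0.61 -2.23]
```

Next I'll carry it over in 8 rows, yaw in 6 and tilt in 15.

Call:
move_arm(rows=[[0.94, 2.67, 1.05, 0, 0, 0, -1], [0.94, 2.67, 1.05, 0, 0, 0, -1], [0.94, 2.67, 1.05, 0, 0, 0, -1], [0.94, 2.67, 1.05, 0, 0, 0, -1], [0.94, 2.67, 1.05, 0, 0, 0, -1], [0.94, 2.67, 1.05, 0, 0, 0, -1], [0.94, 2.67, 1.05, 0, 0, 0, -1], [0.94, 2.67, 1.05, 0, 0, 0, -1], [0, 0, 0, 4.44, 0, -4.4, -1], [0, 0, 0, 4.44, 0, -4.4, -1], [0, 0, 0, 4.44, 0, -4.4, -1], [0, 0, 0, 4.44, 0, -4.4, -1], [0, 0, 0, 4.44, 0, -4.4, -1], [0, 0, 0, 4.44, 0, -4.4, -1], [0, 0, 0, 0, 0, 0, -1]])

```text
time: 19.02
tool_pos: [0.5149, 0.1334, 0.1688]
tool_rot: [-0.379, -0.166, 0.908, -0.069]
contact_force: [-0.6, -0.4, -0.1]
gripper_width: 0.682
grasp_force: 64.6
```

Call:
move_arm(rows=[[0, 0, 0, 0, -6, 0, -1], [0, 0, 0, 0, -6, 0, -1], [0, 0, 0, 0, -6, 0, -1], [0, 0, 0, 0, -6, 0, -1], [0, 0, 0, 0, -6, 0, -1], [0, 0, 0, 0, -6, 0, -1], [0, 0, 0, 0, -6, 0, -1], [0, 0, 0, 0, -6, 0, -1], [0, 0, 0, 0, -6, 0, -1], [0, 0, 0, 0, -6, 0, -1], [0, 0, 0, 0, -6, 0, -1], [0, 0, 0, 0, -6, 0, -1], [0, 0, 0, 0, -6, 0, -1], [0, 0, 0, 0, -6, 0, -1], [0, 0, 0, 0, -6, 0, -1], [0, 0, 0, 0, 0, 0, -1], [0, 0, 0, 0, 0, 0, -1], [0, 0, 0, 0, 0, 0, -1]])

```text
time: 20.52
tool_pos: [0.5171, 0.1315, 0.1713]
tool_rot: [0.375, -0.164, 0.91, 0.068]
contact_force: [0.0, 0.3, -0.7]
gripper_width: 0.688
grasp_force: 64.6
```

```bash
python3 - <<'E'
from h import *
from plant import manip
go([.5161,.1320,.1],tool(20.5,45))
o=[]
for n,c in(("side",[.52,.13,.1]),("top",[.52,.13,.1])):
    f=manip.grab_frame(n); np.savez(n+"2.npz",**f)
    u=f["mtx"]@(f["R"]@c+f["t"]); x,y=(u[:2]/u[2]).astype(int)-[60,70]; print(x,y)
    o.append(cv2.resize(f["img"][y:y+140,x:x+120],None,fx=3.3,fy=3.3))
cv2.imwrite("pics/g5.png",np.hstack(o))
E
```

```text
t 20.52 pos [0.5171 0.1315 0.1713] axes y [-0.349  0.937  0.001] z [ 0.661  0.246 -0.709] q [-0.02 -0.55  2.37  0.46  0.62 -2.23]
shift cm [5.08 0.08 5.01] rows>= 2.0 | turn deg [-0.04 -0.16 -0.09] rows>= 1.0 | after-turn shift [5.1  0.08 4.99]
138 63
98 139
```

View pics/g5.png

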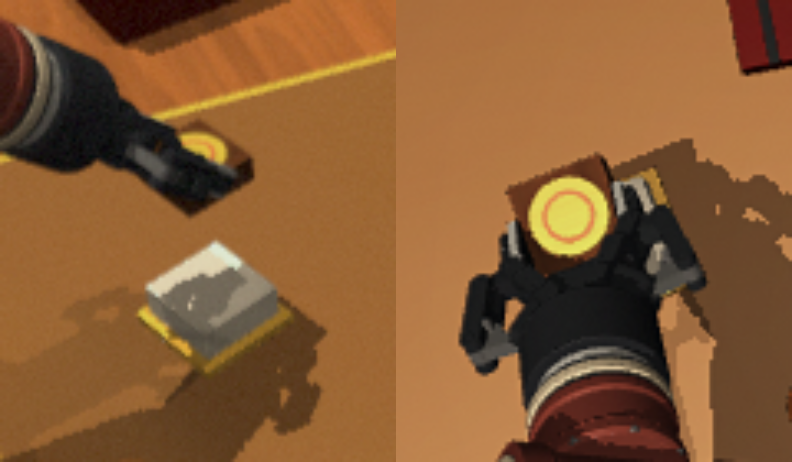

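The medallion is up, at about (568,215) in the top crop, and the block is level over the plinth. I'll use the medallion to check where its centre sits relative to the TCP.

```bash
python3 - <<'E'
from h import *
f=np.load("top2.npz"); im=f["img"].astype(int)
m=(im[...,1]>150)&(im[...,2]>180)&(im[...,0]<140)
c=blob(cv2.morphologyEx(m.astype(np.uint8),cv2.MORPH_CLOSE,np.ones((3,3))),(98+172/3.3,139+215/3.3))
p=ray(f,c,.1713-.0107+.011)[:,:2]*1000
(x,y),r=cv2.minEnclosingCircle(p.astype(np.float32)); print("medallion",x,y,r,p.ptp(0) if hasattr(p,'ptp') else np.ptp(p,0))
d=np.array([.937,.349]); exp=np.array([517.1,131.5])+6.1*d; print("expected",exp,"diff along d,lat",(np.array([x,y])-exp)@np.c_[d,[-d[1],d[0]]])
w=rect(f,blob(white(im.astype(np.uint8)),(98+50,139+20)),.04); print(w)
E
```

```text
medallion 522.7100219726562 133.33094787597656 23.656389236450195 [44.49504934 45.65772516]
expected [522.8157 133.6289] diff along d,lat [-0.2030056  -0.24229951]
(array([ 547.3, -592.6]), array([200.6, 206. ]), 90.0)
```

Call:
move_arm(rows=[[1.6, 0.05, 1.5, 0, -0.1, 0, -1], [1.6, 0, 1.6, 0, 0, 0, -1], [1.6, 0, 1.6, 0, 0, 0, -1], [1, 0, 1, 0, 0, 0, -1], [0.6, 0, 0.6, 0, 0, 0, -1], [0, 0, 0, 0, 0, 0, -1], [0, 0, 0, 0, 0, 0, -1], [0, 0, 0, 0, 0, 0, -1], [0, 0, 0, 0, 0, 0, -1]])

```text
time: 21.37
tool_pos: [0.5173, 0.1321, 0.0833]
tool_rot: [0.378, -0.165, 0.908, 0.068]
contact_force: [-0.8, 0.6, -0.5]
gripper_width: 0.682
grasp_force: 64.6
```

```bash
python3 - <<'E'
from h import *
go([.5161,.1320,.0625],tool(20.5,45))
E
```

```text
t 21.37 pos [0.5173 0.1321 0.0833] axes y [-0.35   0.937 -0.002] z [ 0.665  0.247 -0.705] q [-0.02 -0.36  2.42  0.69  0.42 -2.49]
shift cm [1.55 0.03 1.38] rows>= 1.0 | turn deg [-0.06  0.19  0.06] rows>= 1.0 | after-turn shift [1.55 0.03 1.39]
```

Call:
move_arm(rows=[[0.8, 0, 0.7, 0, 0.15, 0, -1], [0.5, 0, 0.45, 0, 0, 0, -1], [0.2, 0, 0.2, 0, 0, 0, -1], [0, 0, 0, 0, 0, 0, -1], [0, 0, 0, 0, 0, 0, -1], [0, 0, 0, 0, 0, 0, -1], [0, 0, 0, 0, 0, 0, -1]])

```text
time: 21.95
tool_pos: [0.5163, 0.1316, 0.0631]
tool_rot: [0.377, -0.164, 0.909, 0.067]
contact_force: [0.2, 0.8, 3.7]
gripper_width: 0.688
grasp_force: 64.9
```

```bash
python3 - <<'E'
from h import *
go([.5161,.1320,.0615],tool(20.5,45))
E
```

```text
t 21.95 pos [0.5163 0.1316 0.0631] axes y [-0.349  0.937 -0.001] z [ 0.664  0.246 -0.706] q [-0.02 -0.31  2.43  0.78  0.38 -2.58]
shift cm [0.11 0.04 0.11] rows>= 1.0 | turn deg [-0.09  0.08  0.03] rows>= 1.0 | after-turn shift [0.11 0.04 0.11]
```

Call:
move_arm(rows=[[0.05, 0, 0.05, 0, 0, 0, -1], [0, 0, 0, 0, 0, 0, -1], [0, 0, 0, 0, 0, 0, -1], [0, 0, 0, 0, 0, 0, -1]])

```text
time: 22.28
tool_pos: [0.5167, 0.1317, 0.063]
tool_rot: [0.378, -0.164, 0.909, 0.068]
contact_force: [-3.7, 0.1, 9.2]
gripper_width: 0.684
grasp_force: 65.9
```

Contact is made, so I'll release and back off along the fingers.

Call:
move_arm(rows=[[0, 0, 0, 0, 0, 0, 1], [0, 0, 0, 0, 0, 0, 1], [0, 0, 0, 0, 0, 0, 1], [0, 0, 0, 0, 0, 0, 1], [0, 0, 0, 0, 0, 0, 1], [0, 0, -0.5, 0, 0, 0, 1], [0, 0, -1, 0, 0, 0, 1], [0, 0, -2, 0, 0, 0, 1], [-1, 0, -2, 0, 0, 0, 1], [-2, 0, -2, 0, 0, 0, 1], [-3, 0, -1, 0, 0, 0, 1], [-3, 0, -1, 0, 0, 0, 1], [-3, 0, -1, 0, 0, 0, 1], [0, 0, 0, 0, 0, 0, 1], [0, 0, 0, 0, 0, 0, 1], [0, 0, 0, 0, 0, 0, 1]])

```text
time: 23.62
tool_pos: [0.5244, 0.1355, 0.2186]
tool_rot: [0.375, -0.165, 0.91, 0.068]
contact_force: [0.1, -0.6, -0.7]
gripper_width: 1.008
grasp_force: 0.0
```

```bash
python3 - <<'E'
from h import *
from plant import manip
go([.5,.13,.2])
o=[]
for n in("side","top"):
    f=manip.grab_frame(n); np.savez(n+"3.npz",**f); c=[.52,.13,.05]
    u=f["mtx"]@(f["R"]@c+f["t"]); x,y=(u[:2]/u[2]).astype(int)-[60,70]; print(x,y)
    o.append(cv2.resize(f["img"][y:y+140,x:x+120],None,fx=3.3,fy=3.3))
    im=f["img"].astype(int); m=(im[...,1]>150)&(im[...,2]>180)&(im[...,0]<140); m[:y+40]=0; m[y+110:]=0; m[:,:x+20]=0;m[:,x+100:]=0
    try:
        p=ray(f,blob(m),.062)[:,:2]*1000; print(n,cv2.minEnclosingCircle(p.astype(np.float32)))
    except Exception as e: print(e)
cv2.imwrite("pics/g6.png",np.hstack(o))
E
```

```text
t 23.62 pos [0.5244 0.1355 0.2186] axes y [-0.35   0.937 -0.   ] z [ 0.66   0.247 -0.709] q [-0.01 -0.59  2.31  0.4   0.71 -2.15]
shift cm [ 3.07  0.34 -0.43] rows>= 1.0 | turn deg [0. 0. 0.] rows>= 0.0 | after-turn shift [ 3.07  0.34 -0.43]
140 77
max() iterable argument is empty
103 142
max() iterable argument is empty
```

View pics/g6.png

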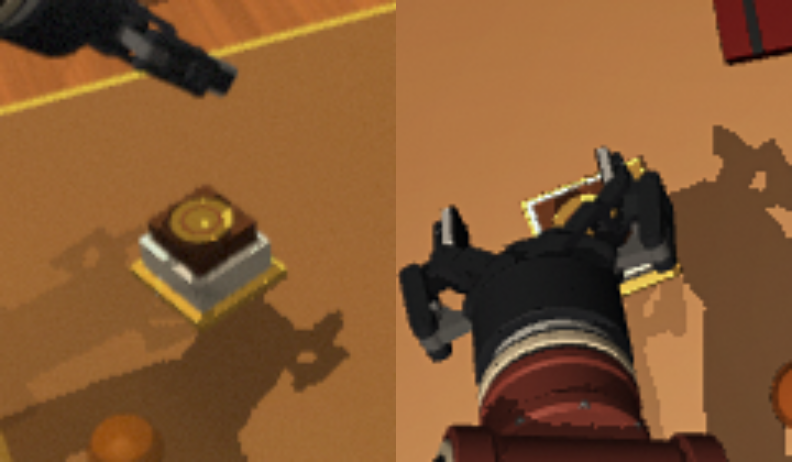

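The block is on the plinth with the medallion up. It sits at about (203,225) in the side crop, with a marble rim visible around it. I'll move the arm aside and check the centring.

Call:
move_arm(rows=[[-2, 3, 0, 0, 0, 0, 1], [0, 3.5, 0, 0, 0, 0, 1], [0, 3.5, 0, 0, 0, 0, 1], [0, 3.5, 0, 0, 0, 0, 1], [0, 3.5, 0, 0, 0, 0, 1], [0, 3.5, 0, 0, 0, 0, 1], [0, 3, 0, 0, 0, 0, 1], [0, 0, 0, 0, 0, 0, 1], [0, 0, 0, 0, 0, 0, 1], [0, 0, 0, 0, 0, 0, 1]])

```text
time: 24.55
tool_pos: [0.4556, 0.3599, 0.2318]
tool_rot: [0.375, -0.165, 0.91, 0.067]
contact_force: [1.1, -0.4, 0.1]
gripper_width: 1.003
grasp_force: 0.0
```

```bash
python3 - <<'E'
from h import *
from plant import manip
o=[]
for n in("side","top"):
    f=manip.grab_frame(n); np.savez(n+"4.npz",**f); c=[.522,.134,.05]
    u=f["mtx"]@(f["R"]@c+f["t"]); x,y=(u[:2]/u[2]).astype(int)-30; print(x,y)
    im=f["img"][y:y+60,x:x+60]; o.append(cv2.resize(im,None,fx=6.6,fy=6.6,interpolation=cv2.INTER_CUBIC))
    b,g,r=[im[...,i].astype(int) for i in range(3)]
    off=np.array([[[x,y]]])
    for nm,m,z in(("med",(g>b+50)&(r>110)&(g>.72*r),.062),("wood",(g+r+b<200),.062)):
        m=m.astype(np.uint8)
        cs=[k for k in cv2.findContours(m,cv2.RETR_EXTERNAL,cv2.CHAIN_APPROX_NONE)[0] if cv2.contourArea(k)>60]
        for k in cs: print(n,nm,rect(f,k+off,z))
cv2.imwrite("pics/g7.png",np.hstack(o))
E
```

```text
171 116
side med (array([509.1,  84.6]), array([85.1, 85.8]), 20.4)
side med (array([521.5, 133.6]), array([47.4, 48.3]), 65.9)
side wood (array([497.9, 159.4]), array([ 76.2, 158.8]), 24.3)
131 181
top med (array([521.5, 133.3]), array([47.1, 45.1]), 88.7)
top med (array([515.6, 124.3]), array([85.4, 84.7]), 20.3)
top wood (array([520.3, 130.3]), array([60.5, 61. ]), 20.3)
```

View pics/g7.png

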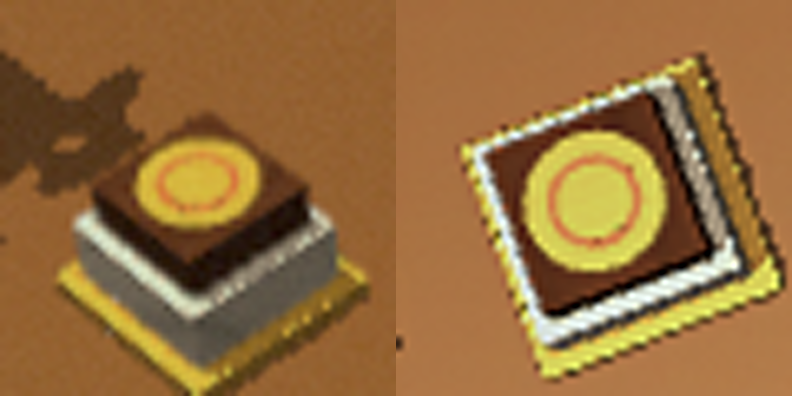

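Both views put the medallion centre at (521.5, 133.5) mm, against (521.8, 134.1) mm for the plinth. The block's yaw is 20.3° against 20.4°, so it is centred and square, and the arm is clear of it.

```bash
python3 -c "
from plant import manip
print(manip.job_done())"
```

```text
the job is handed in; nothing more can be done
None
```

The block is resting medallion up on the plinth, within about 1 mm of centre and square to it, with the arm clear of everything; the job is handed in at about 25 s, with no verdict returned.

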